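# Clear the clay paddle and cover the bead tray

### The job

Cover the bead tray for the next class: take the clay paddle off the tray and lay it flat on the cutting mat, then fetch the wooden cover from the sloping stand, lay it into the top of the tray between the walls and press it firmly down with the gripper for a moment, so that it is left sitting level and flush with the rim. Set both things down rather than dropping them, and leave the spool, mug and plaster dome where they are.

Things in the scene. Friction and masses are not known exactly. Their poses are not given: they have to be found in the camera images.
- tray: open plywood tray with six compartments of beads, fixed to the bench, outside 150 (x) x 210 (y) x 60 mm high, walls 5 mm. Inside the walls the opening is 140 x 200 mm; a ledge and dividers stand 8 mm below the rim all round, their tops in one level plane (52 mm above the bench). Its long side (y) runs roughly away from the robot. Origin: centre of its underside; z up
- tray_seat (a point): point at the middle of the tray in the plane of the ledge, 52 mm above the bench, axes as the tray's: the cover's origin lies here when the cover is seated
- paddle: flat pale wooden clay paddle, 200 mm long, 16 mm thick, lying across the tray's rim at the start (underside 60 mm above the bench), roughly along the tray's x, 150 g. Blade 46 mm wide from x = -10 to +100 mm, handle 26 mm wide from x = -100 to -10 mm. Origin: middle of its length, on the underside; x along it towards the blade, z up
- paddle_mid (a point): centre of mass of the paddle, at half thickness, 15 mm from its origin towards the blade; the blade here is 46 mm wide across y
- mat: thin dark green cutting mat fixed on the bench, 220 (x) x 240 (y) x 3 mm. Origin: centre of its underside. Mat and stand are left and right of the tray, or the other way round
- stand: fixed wooden stand with a sloping face 170 mm long and 220 mm wide, tilted 35 degrees from level, facing sideways as seen from the robot, with a lip 10 mm high along the low edge; highest point 125 mm above the bench. Origin: centre of the underside of its foot; x points to the high side, z up
- cover: flat brown wooden cover plate 132 (x) x 192 (y) x 8 mm, 260 g, with an upright wooden grip strip along y at the middle of its top: 70 mm long (y), 14 mm thick (x), 36 mm high above the plate. It starts lying on the stand's sloping face, so tilted 35 degrees, strip standing square to the face. Origin: centre of the plate's underside; z square to the plate towards the strip
- cover_grip (a point): point in the middle of the grip strip, 24 mm above the plate's top face (32 mm above the cover's origin); axes as the cover's
- spool: wire spool lying flat, 76 mm across, 26 mm high, loose; bystander. Origin: centre of underside
- mug: white mug, 76 mm across, 85 mm high, loose; bystander. Origin: centre of underside
- dome: white plaster dome, 104 mm across, 50 mm high, loose; bystander. Origin: centre of underside
There are look-alikes about, which are no part of the job. Of the things that look like the paddle, the larger one is meant. Leave any pink look-alike of the cover alone.

How it is judged:
On the way, in this order (a step that is already met when the one before it is completed fails the run):
1. the paddle has been laid flat on the cutting mat and let go (x of paddle_mid in the frame of mat between -0.09 and 0.09 m and y of paddle_mid in the frame of mat between -0.1 and 0.1 m and height (world z) of paddle_mid below 0.018 m and linear speed of paddle below 0.03 m/s and contact force between the fingers and paddle below 0.1 N), for 0.2 s.
2. the cover lies level in the tray and is pressed down on it (more than 6 N between cover and tray, its weight included) (x of cover in the frame of tray_seat between -0.008 and 0.008 m and y of cover in the frame of tray_seat between -0.008 and 0.008 m and z of cover in the frame of tray_seat between -0.003 and 0.0025 m and angle between the z axis of cover and the z axis of tray, either way round below 0.03 rad and angle between cover's own z axis and vertical below 0.1 rad and contact force between cover and tray above 6 N), for 0.1 s.
At the end, for the whole second after the job is handed in: Cover on the tray's ledge between the walls (origin within 8 mm of tray_seat in the tray's x and y, at most 2.5 mm high), level within 0.03 rad; paddle flat on the mat, centre of mass within 90 mm (x), 100 mm (y) of the mat's centre, under 18 mm above the bench; both released, at rest (all of step 1 and x of cover in the frame of tray_seat between -0.008 and 0.008 m and y of cover in the frame of tray_seat between -0.008 and 0.008 m and z of cover in the frame of tray_seat between -0.003 and 0.0025 m and angle between the z axis of cover and the z axis of tray, either way round below 0.03 rad and angle between cover's own z axis and vertical below 0.1 rad and linear speed of cover below 0.02 m/s and contact force between the fingers and cover below 0.1 N); the robot touches nothing.
It fails at once if the spool, mug or dome is shifted by more than 30 mm or tipped over (distance of any of spool, mug, dome from where it was at the start of the episode above 0.03 m or angle between any of spool, mug, dome's own z axis and vertical above 0.5 rad).
It fails at once if the paddle is dropped (moves faster than 0.9 m/s without the fingers holding it) (contact force between the fingers and paddle below 0.1 N and linear speed of paddle above 0.9 m/s).
It fails at once if the cover is dropped (moves faster than 0.9 m/s without the fingers holding it) (contact force between the fingers and cover below 0.1 N and linear speed of cover above 0.9 m/s).
It also fails if it takes over 72 s, if anything falls off the work surface, if the arm or the gripper's body presses on something with over 40 N, if the wrist force passes 120 N, or if a joint passes its speed limit or range.

### The arm

A 7-joint arm with a two-finger parallel gripper is mounted at the origin on the work surface. World frame = base frame: x ahead of the robot, y to its left, z up, the work surface at z = 0. Lengths are in m, angles in rad, forces in N, time in s.
With the tool pointing down it reaches from about 0.4 to 0.85 m from the base axis. Payload 4.5 kg.
Tool frame: the origin (TCP) lies at the very end of the fingers, on their centre line; the grasp point (between the pads) lies 19 mm behind it; z points along the fingers, y is the direction in which the jaws open and shut (so a half turn about z gives the same grasp; the last joint's range is limited). The gripper opens to 85 mm and grips with 20 to 120 N. Pads are 22 mm wide; open, the fingers measure 114 mm over their backs; the gripper's body (76 mm by 85 mm) begins 54 mm behind the grasp point. The pads swing forward as they close: fully open they stand 13 mm farther back than shut.
Start: joints at [-1.304, 0.689, -0.195, 1.565, 0.157, 0.902, -0.215], TCP at [0.144, 0.608, 0.231] pointing down, gripper open.
Joint ranges: [-3.01, 3.01], [-0.46, 2.08], [-1.47, 1.51], [0.13, 2.56], [-1, 4.14], [0.04, 2.09], [-2.66, 2.66]. Speed limits (rad/s): [2.57, 2.57, 3.14, 3.14, 3.14, 3.14, 3.14].

### API

Orientations are given as [roll, pitch, yaw] about the fixed x, y, z axes, in that order (R = Rz(yaw) Ry(pitch) Rx(roll)).
In Python, from bench import * gives the robot as it stands. Calls block until the motion is done:
- movep(position, orientation): joint-space move of the TCP to a pose.
- move_straight(position, frame=None, feed=0.15, guard=None): straight line of the TCP; frame=None keeps the orientation; feed is the mean speed in m/s. With guard (N) it stops when the force on the tool has changed by that much, and returns True; else False.
- move_j(angles): joint-space move.
- grip(opening): finger opening in m; the grip force is fixed at half the most; returns when the fingers have stopped.
- hold(seconds).
- inverse_kinematics(position, orientation): joint angles nearest the present ones, or None.
- snapshot(name): name is "scene" or "top" or "wrist"; returns a dict with "color" (480x640x3 uint8, blue, green, red), "depth" (480x640 float32, m along the optical axis (not along the pixel's ray), 0 where there is no reading), "mtx" (3x3 intrinsics, pixels), "eye" and "orientation" of the camera in the world. Camera axes: x right, y down, z forward; pixel columns grow to the right and rows downward; lengths in m; the calibration is good to about 2 mm. A picture is of the moment at which its call begins.
A pose or a line that the arm cannot do raises IKError and nothing moves.
- job_done(): hands the job in, once; it reports no verdict.
Trained networks look in the newest picture that a camera, given by its name, has taken for a name from the list of things; names that differ only in an ending like _2 or _b are one class to them, and where a whole thing is asked for, a point or a joint stands for the part that bears it (a point fixed in the world has none). Each returns a list of dicts, best first, with "conf" (0 to 1); they miss things now and then, are a little off and sometimes report something else, mostly with a low value. They report only what shows in the picture. A call takes as long as a camera call. They do not tell look-alikes from the thing itself.
- trace(camera, thing): "mask" (480x640 bool, what is visible of it) and "box" ([left, top, right, bottom] in pixels, round what is visible of it).
Readings, each from a call of its own:
- get_time_s(): time.
- get_joint_positions(): joint angles.
- get_qd(): joint speeds.
- get_tau(): joint torques, N m.
- get_eef_pos(): TCP position.
- get_orientation(): TCP orientation.
- get_force(): force on the tool from outside, world axes, zero at the start.
- get_moment(): the same for the moment, N m.
- get_width(): finger opening in m.
Only numpy, scipy, OpenCV 4.12 (cv2) and the standard library are available. Lean on these libraries where they do the work, as an engineer would, in place of code of your own. Each camera call takes 0.05 s, during which the arm holds its last target.

## Working session

There is one attempt and no reset: what is moved stays moved. The work goes in short steps, each a Python script; the robot and the scene stay as the last script left them, time stands still between calls to the robot, and variables do not carry over. Pictures are saved under pics/ and viewed, and the job is handed in when it is done.

```bash
ls; mkdir -p pics; python3 - <<'E'
from bench import *
import cv2,numpy as np
for n in ["scene","top","wrist"]:
    s=snapshot(n); cv2.imwrite(f"pics/{n}0.png",s["color"]); np.savez(f"{n}0.npz",**s)
    print(n,s["mtx"].tolist(),s["eye"],s["orientation"],(s["depth"]>0).mean())
print(get_time_s(),get_orientation(),get_width())
E
```

```text
pics
scene [[465.9626535043619, 0.0, 315.5205546425706], [0.0, 465.9626535043619, 237.33969011457216], [0.0, 0.0, 1.0]] [1.23094754 0.05920536 0.9738336 ] [-2.46442286  0.01106797  1.78292897] 0.9959244791666667
top [[551.7936995825859, 0.0, 314.1445118164774], [0.0, 551.7936995825859, 231.302345528104], [0.0, 0.0, 1.0]] [ 0.39638387 -0.08106017  1.33171251] [-3.03383479 -0.0127924  -1.59974779] 0.996181640625
wrist [[339.811477169679, 0.0, 316.80312462714], [0.0, 339.811477169679, 237.760228320712], [0.0, 0.0, 1.0]] [0.07523113 0.62446284 0.37413718] [2.85901335e+00 1.09088706e-03 1.33812950e+00] 0.9960384114583334
0.15 [-3.14014731e+00  7.91968662e-05  2.90881665e+00] 0.08514994890568445
```

View pics/scene0.png

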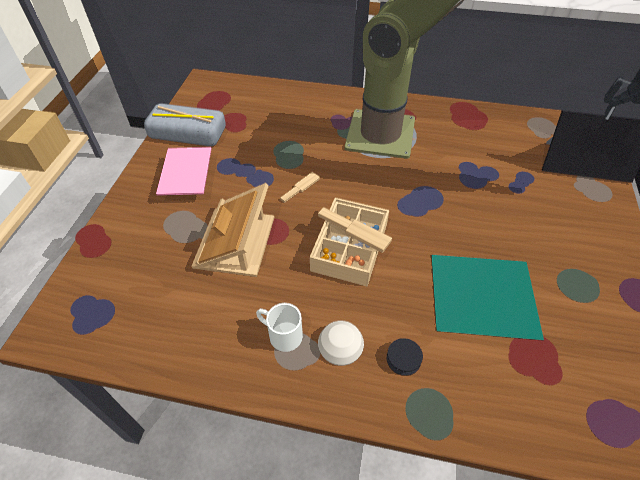

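View pics/top0.png

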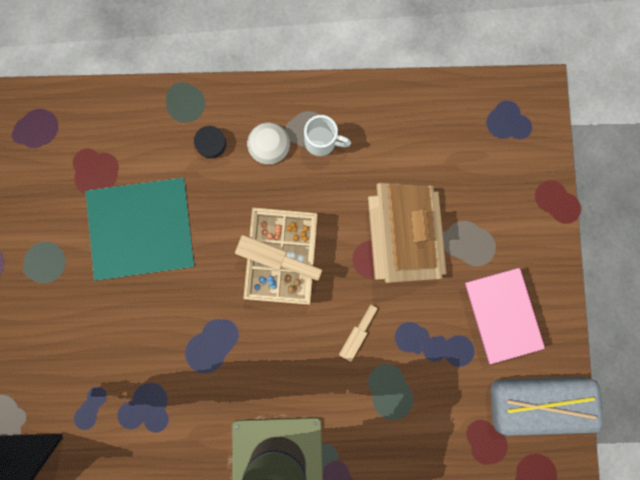

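The scene view shows the tray with the paddle across it at about (350,235), the stand with the cover at (235,230), the mat at (485,295), and a small paddle look-alike at (300,187). The top view agrees: tray (281,256), paddle (278,257), stand and cover (410,232), mat (140,229). The pink plate at (505,315) and the small paddle at (358,333) are look-alikes.

```bash
cat > h.py <<'E'
import numpy as np,cv2
from scipy.spatial.transform import Rotation as R
def cloud(s):
    v,u=np.mgrid[0:480,0:640]; d=s["depth"].astype(float); K=s["mtx"]
    p=np.stack([(u-K[0,2])/K[0,0]*d,(v-K[1,2])/K[1,1]*d,d],-1)
    return p@R.from_euler('xyz',s["orientation"]).as_matrix().T+s["eye"]
def rect(p):
    (c,wh,a)=cv2.minAreaRect((p[:,:2]*1000).astype(np.float32)); return np.round(c,1),np.round(wh,1),round(a,2)
E
python3 - <<'E'
from bench import *
from h import *
for n in ["scene","top"]:
    s=snapshot(n); P=cloud(s); np.savez(n+"1.npz",**s)
    bench=P[(P[...,2]<0.03)&(P[...,2]>-0.03)][:,2]; print(n,"bench z",np.median(bench))
    for t in ["tray","paddle","mat","stand","cover","spool","mug","dome"]:
        for k,r in enumerate(trace(n,t)):
            if r["conf"]<.3: continue
            m=r["mask"]&(s["depth"]>0); m=cv2.erode(m.astype(np.uint8),np.ones((3,3)))>0
            q=P[m]
            np.save(f"m_{n}_{t}_{k}.npy",r["mask"])
            print(n,t,k,round(r["conf"],2),r["box"],m.sum(),"med",np.round(np.median(q,0),3),"z",np.round(np.percentile(q[:,2],[2,50,98]),3),rect(q))
E
```

```text
scene bench z -0.00021948786584063962
scene tray 0 0.77 [311.6, 197.0, 390.8, 287.2] 3350 med [ 0.516 -0.027  0.032] z [0.003 0.032 0.061] (array([482.5, -20.7]), array([148.2, 213.6]), 83.67)
scene paddle 0 0.71 [319.0, 209.0, 390.5, 251.4] 793 med [0.486 0.006 0.075] z [0.07  0.075 0.079] (array([475.1, -16.4]), array([191.5,  44.1]), 66.61)
scene paddle 1 0.6 [280.1, 171.0, 319.5, 200.6] 258 med [ 0.297 -0.196  0.01 ] z [0.005 0.01  0.015] (array([ 301.5, -200.8]), array([ 30.1, 134.8]), 59.33)
scene mat 0 0.85 [431.4, 252.4, 544.5, 342.8] 7218 med [0.57  0.322 0.002] z [-0.001  0.002  0.006] (array([560.4, 320.8]), array([220.1, 237. ]), 6.33)
scene mat 1 0.48 [255.7, 301.4, 300.3, 353.6] 1275 med [ 0.756 -0.126  0.046] z [0.002 0.046 0.085] (array([ 764.9, -141.4]), array([115.2,  75.4]), 82.71)
scene stand 0 0.84 [192.8, 185.3, 273.3, 279.4] 2302 med [ 0.573 -0.266  0.012] z [0.006 0.012 0.123] (array([ 527.7, -323.1]), array([221.9, 169.4]), 2.76)
scene stand 1 0.66 [318.1, 207.5, 390.2, 252.0] 890 med [ 0.484 -0.003  0.075] z [0.067 0.075 0.079] (array([475.4, -17.5]), array(
[... 1800 characters left out ...]
 [ 0.499 -0.263  0.047] z [0.007 0.047 0.126] (array([ 523.9, -326.2]), array([216. , 170.6]), 1.89)
top cover 0 0.55 [389.3, 186.0, 438.2, 269.9] 3153 med [ 0.532 -0.324  0.096] z [0.05  0.096 0.12 ] (array([ 534.7, -326.5]), array([186.7, 107.4]), 2.45)
top spool 0 0.72 [196.7, 125.8, 227.3, 158.2] 706 med [0.761 0.143 0.027] z [0.005 0.027 0.033] (array([763., 144.]), array([72.3, 68. ]), 36.83)
top mug 0 0.94 [304.7, 115.7, 348.7, 159.7] 964 med [ 0.77  -0.128  0.03 ] z [0.001 0.03  0.087] (array([ 765.1, -133.5]), array([74.8, 95.6]), 14.83)
top dome 0 0.66 [247.5, 123.1, 288.5, 162.9] 1105 med [0.749 0.002 0.042] z [0.02  0.042 0.053] (array([752.8,   3.3]), array([91.3, 86.7]), 43.81)
```

```bash
python3 - <<'E'
from bench import *
from h import *
for yaw in (1.17,1.17-np.pi,2.95,-.19):
    q=inverse_kinematics([0.47,-0.05,0.28],[np.pi,0,yaw]); print(yaw,None if q is None else np.round(q,2))
def cov(p,yaw):
    Rm=R.from_euler('x',np.radians(-35)).as_matrix() # tilt n to -y? 
    n=R.from_euler('x',np.radians(35)).apply([0,0,1]); 
    return n
print(cov(0,0))
movep([0.45,-0.06,0.29],[np.pi,0,1.17])
s=snapshot("wrist"); cv2.imwrite("pics/w1.png",s["color"]); np.savez("w1.npz",**s)
P=cloud(s)
for t in ["tray","paddle"]:
    for k,r in enumerate(trace("wrist",t)):
        if r["conf"]<.3: continue
        np.save(f"m_w1_{t}_{k}.npy",r["mask"])
        m=r["mask"]&(s["depth"]>0); m=cv2.erode(m.astype(np.uint8),np.ones((3,3)))>0; q=P[m]
        print(t,r["conf"],r["box"],np.median(q,0),rect(q),np.percentile(q[:,2],[2,50,98]))
print(get_time_s(),np.round(get_joint_positions(),2),s["eye"])
E
```

```text
1.17 [-0.17  0.43  0.26  1.96 -0.16  0.77 -0.22]
-1.9715926535897932 [ 0.41  0.47 -0.61  1.93  0.35  0.85  2.36]
2.95 [ 0.15  0.43 -0.2   1.94  0.12  0.78  1.26]
-0.19 [-0.42  0.5   0.67  1.97 -0.42  0.81 -1.28]
[ 0.         -0.57357644  0.81915204]
tray 0.86 [212.0, 57.8, 435.3, 250.7] [ 0.5002305  -0.02083918  0.02640589] (array([479.5, -20.1]), array([148.3, 208.2]), 83.7) [0.00457363 0.02640589 0.06145527]
paddle 0.74 [294.1, 57.0, 342.9, 256.6] [0.48040179 0.01055016 0.07685719] (array([470.4, -16.8]), array([196.5,  44.4]), 67.66) [0.07522362 0.07685719 0.07847327]
paddle 0.6 [216.5, 317.3, 303.9, 346.8] [ 0.29378395 -0.19560098  0.01172473] (array([ 303. , -202.5]), array([ 32.8, 122.9]), 58.74) [0.00538897 0.01172473 0.01340538]
3.8083 [-0.17  0.4   0.3   1.99 -0.16  0.78 -0.18] [0.4778165  0.0065283  0.43348889]
```

View pics/w1.png

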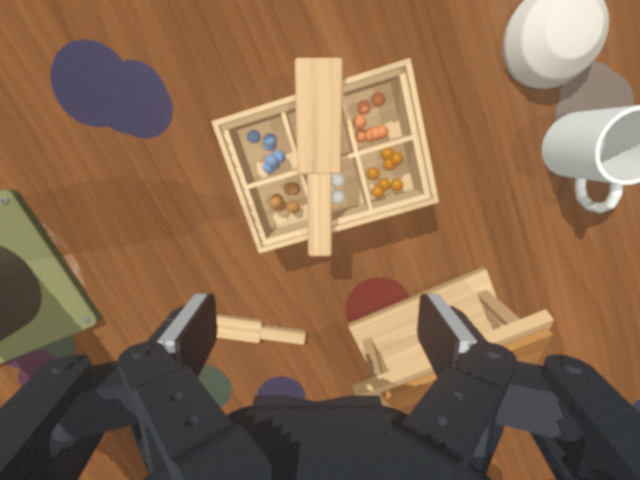

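```bash
python3 - <<'E'
from bench import *
from h import *
y=1.178; o=[np.pi,0,y]
movep([0.4762,-0.0026,0.14],o)
print(move_straight([0.4762,-0.0026,0.059],feed=0.1,guard=8), get_eef_pos(), get_force())
grip(0.02); print("w",get_width())
f0=get_force()
move_straight([0.4762,-0.0026,0.16],feed=0.1)
print(get_width(),f0,get_force(),get_time_s())
s=snapshot("wrist"); cv2.imwrite("pics/w2.png",s["color"])
E
```

```text
False [ 0.47664693 -0.0026921   0.05958148] [ 0.76352685 -0.02700124  0.07868447]
w 0.04427447280359691
0.04445276908127465 [-0.15467311  0.03304005  6.70463241] [ 0.76320954  0.01631279 -0.61975344] 7.075
```

View pics/w2.png

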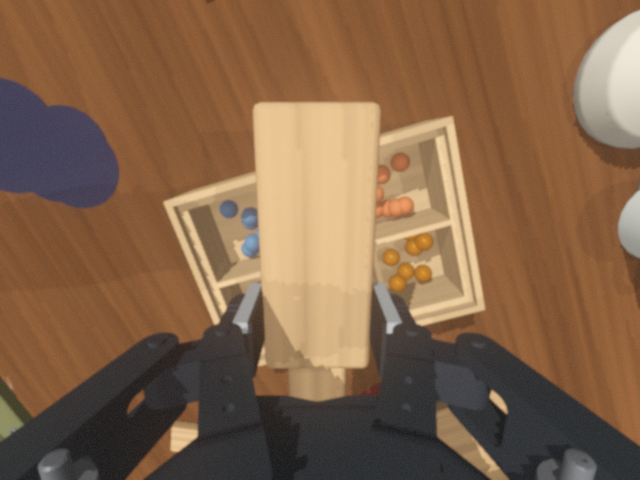

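The paddle is held, from (317,105) to (317,370) in the image, with a finger on each side of the blade. Next I lay it on the mat.

```bash
python3 - <<'E'
from bench import *
from h import *
movep([0.557,0.320,0.16],[np.pi,0,1.68])
move_straight([0.557,0.320,0.025],feed=0.12)
print(move_straight([0.557,0.320,-0.001],feed=0.02,guard=2.5), get_eef_pos(), get_force())
grip(0.06); print("w",get_width())
hold(0.15)
move_straight([0.557,0.320,0.07],feed=0.1)
grip(0.085)
move_straight([0.557,0.320,0.16],feed=0.2)
s=snapshot("wrist"); cv2.imwrite("pics/w3.png",s["color"]); P=cloud(s)
for t in ["paddle"]:
    for k,r in enumerate(trace("wrist",t)):
        m=r["mask"]&(s["depth"]>0); m=cv2.erode(m.astype(np.uint8),np.ones((3,3)))>0; q=P[m]
        print(t,r["conf"],r["box"],np.median(q,0),rect(q),np.percentile(q[:,2],[2,50,98]))
print(get_time_s(),np.round(get_joint_positions(),2))
for pz in [(0.53,-0.33,0.2),(0.53,-0.4,0.2)]:
  for yaw in (0,np.pi):
    n=np.array([0,-.5736,.8192]); tx=np.array([np.cos(yaw),0,0]); ty=np.cross(-n,tx)
    e=R.from_matrix(np.c_[tx,ty,-n]).as_euler('xyz'); q=inverse_kinematics(pz,e); print(pz,yaw,e,None if q is None else np.round(q,2))
E
```

```text
True [0.55687649 0.31993546 0.00280775] [-0.12981143  0.46154928  4.31783789]
w 0.060157110511318744
paddle 0.65 [289.2, 121.5, 346.1, 342.9] [0.55714372 0.33487259 0.01984919] (array([558.1, 305. ]), array([ 44. , 196.7]), 6.28) [0.01840711 0.01984919 0.02129806]
13.025 [-0.69  0.81  0.18  1.59 -0.19  0.77 -0.32]
(0.53, -0.33, 0.2) 0 [-2.53073562  0.          0.        ] [ 0.58  0.98  0.31  1.24 -0.66  1.49 -0.51]
(0.53, -0.33, 0.2) 3.141592653589793 [2.53073562 0.         3.14159265] [ 1.15  1.19 -1.22  1.2   0.47  1.47  1.72]
(0.53, -0.4, 0.2) 0 [-2.53073562  0.          0.        ] [ 0.66  1.07  0.33  1.02 -0.65  1.63 -0.52]
(0.53, -0.4, 0.2) 3.141592653589793 [2.53073562 0.         3.14159265] [ 1.14  1.23 -1.19  0.97  0.49  1.63  1.84]
```

View pics/w3.png

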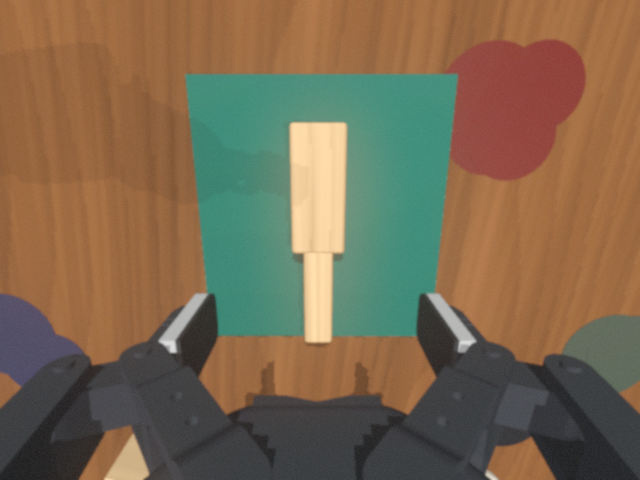

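The paddle lies flat on the mat from (318,122) to (318,343), with its top at z = 0.0198 and its centre of mass at about (0.557, 0.320). Next I look at the cover.

```bash
cat >> h.py <<'E'
def tilt(yaw,pitch=np.radians(35)):
    # cover strip along world dir yaw; normal tilted towards -y side
    tx=np.array([np.cos(yaw),np.sin(yaw),0]); side=np.array([np.sin(yaw),-np.cos(yaw),0])
    n=np.sin(pitch)*side+np.cos(pitch)*np.array([0,0,1])
    M=np.c_[tx,np.cross(-n,tx),-n]
    return M,n,R.from_matrix(M).as_euler('xyz')
E
python3 - <<'E'
from bench import *
from h import *
M,n,e=tilt(0.04)
for i,p in enumerate([(0.47,-0.43,0.28),(0.52,-0.44,0.27)]):
    movep(p,e)
    s=snapshot("wrist"); cv2.imwrite(f"pics/c{i}.png",s["color"]); np.savez(f"c{i}.npz",**s); P=cloud(s)
    for t in ["cover","cover_grip"]:
      for k,r in enumerate(trace("wrist",t)):
        if r["conf"]<.3: continue
        np.save(f"m_c{i}_{t}_{k}.npy",r["mask"])
        m=r["mask"]&(s["depth"]>0); m=cv2.erode(m.astype(np.uint8),np.ones((3,3)))>0; q=P[m]
        print(t,k,r["conf"],r["box"],np.median(q,0))
print(get_time_s(),np.round(get_joint_positions(),2))
E
```

```text
cover 0 0.8 [283.8, 37.1, 422.2, 233.9] [ 0.54606989 -0.32966265  0.08664071]
cover 1 0.8 [463.6, 274.2, 638.3, 460.5] [ 0.38509746 -0.53627444  0.04505296]
cover_grip 0 0.62 [285.9, 33.7, 423.5, 231.4] [ 0.54609662 -0.32971249  0.08656473]
cover_grip 1 0.6 [462.8, 276.1, 640.0, 460.1] [ 0.38525587 -0.53606544  0.0450538 ]
cover 0 0.87 [266.0, 93.3, 400.3, 276.4] [ 0.54813346 -0.32942027  0.08668615]
cover 1 0.65 [471.2, 322.6, 603.3, 480.0] [ 0.40420843 -0.54061587  0.04501629]
cover_grip 0 0.84 [268.2, 92.1, 400.0, 274.5] [ 0.54795202 -0.32960194  0.08656663]
cover_grip 1 0.82 [474.9, 321.7, 604.0, 479.2] [ 0.40379483 -0.54027922  0.04502018]
16.3833 [ 0.71  1.07  0.39  0.79 -0.66  1.86 -0.55]
```

View pics/c0.png

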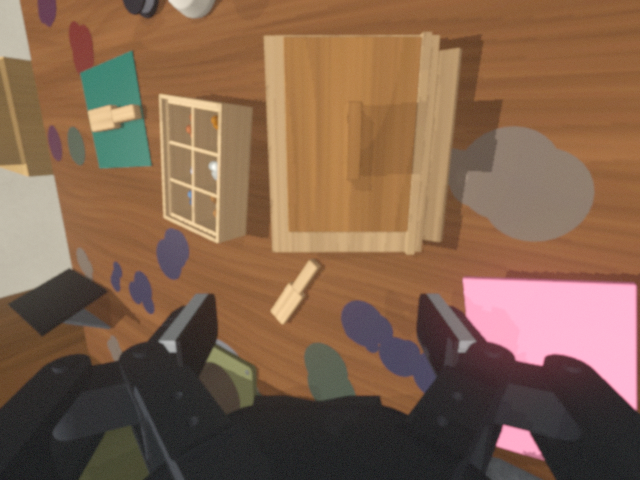

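View pics/c1.png

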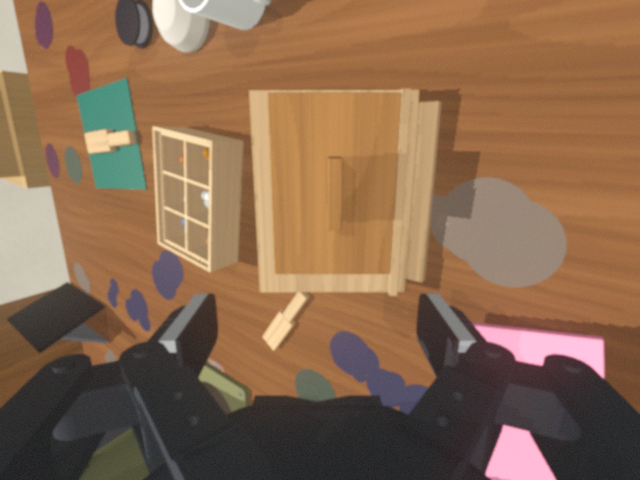

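The cover shows at (345,135) in the first view and (335,183) in the second. Its strip is at (355,140) and (335,193), and the stand's lip is on the right, the low side. Next I fit the plate plane and the strip.

```bash
cat > fit.py <<'E'
from h import *
def fitcover(s,mask,M0,n0):
    P=cloud(s); m=mask&(s["depth"]>0); q=P[m]
    # plate plane: iterate
    c=np.median(q,0); n=n0
    for th in (.015,.006,.004,.003):
        d=(q-c)@n; w=q[abs(d)<th]; c=w.mean(0); n=np.linalg.svd(w-c,full_matrices=False)[2][2]; n*=np.sign(n[2])
    d=(q-c)@n
    tx=M0[:,0]-n*(M0[:,0]@n); tx/=np.linalg.norm(tx); ty=np.cross(n,tx)
    uv=lambda a:np.c_[(a-c)@tx,(a-c)@ty]
    mm=cv2.erode(m.astype(np.uint8),np.ones((3,3)))>0
    pl=q[abs(d)<.004]; st=q[(d>.030)&(d<.045)]
    a=rect(uv(pl)); b=rect(uv(st))
    f=lambda r,h:c+tx*r[0][0]/1e3+ty*r[0][1]/1e3+n*h
    yaw=np.arctan2(tx[1],tx[0])
    print("tilt",np.degrees(np.arccos(n[2])),"n",n.round(3),"plate",a,"striptop h",np.median((st-c)@n),b,len(st))
    print(" plate ctr(top face)",f(a,0).round(4)," strip foot",f(b,0).round(4))
    return f(a,0),f(b,0),n
E
python3 - <<'E'
from fit import *
M,n,e=tilt(0.04)
for i in range(2):
    s=dict(np.load(f"c{i}.npz")); fitcover(s,np.load(f"m_c{i}_cover_0.npy"),M,n)
for nm,mk in [("scene1","m_scene_cover_1"),("top1","m_top_cover_0")]:
    s=dict(np.load(nm+".npz")); fitcover(s,np.load(mk+".npy"),M,n)
E
```

```text
tilt 35.03785082681443 n [ 0.026 -0.574  0.819] plate (array([-7.3, -0.3]), array([192.4, 132.3]), 0.32) striptop h 0.03588723565372193 (array([-7.6, -0.2]), array([69.6, 14.2]), 0.18) 1215
 plate ctr(top face) [ 0.5363 -0.3271  0.0826]  strip foot [ 0.536  -0.3271  0.0826]
tilt 35.019158472751165 n [ 0.026 -0.573  0.819] plate (array([-7.8, -0.3]), array([191.4, 132.4]), 0.12) striptop h 0.035890837812122545 (array([-7.5, -0.2]), array([69.3, 14.1]), 0.03) 1076
 plate ctr(top face) [ 0.5362 -0.3272  0.0826]  strip foot [ 0.5365 -0.3271  0.0826]
tilt 34.84635354936115 n [ 0.026 -0.571  0.821] plate (array([-14.3, -13.4]), array([195.6, 137.9]), 0.44) striptop h 0.03492266579908557 (array([-13.7, -10.9]), array([17.6, 70.7]), 89.6) 113
 plate ctr(top face) [ 0.5383 -0.3288  0.081 ]  strip foot [ 0.5388 -0.3268  0.0824]
tilt 34.97297811291253 n [ 0.025 -0.573  0.819] plate (array([ 2.5, -7.3]), array([137.6, 192. ]), 89.8) striptop h 0.035115510326220144 (array([ 2. , -6.9]), array([68.6, 19.2]), 4.02) 184
 plate ctr(top face) [ 0.5351 -0.3285  0.0833]  strip foot [ 0.5346 -0.3282  0.0835]
```

```bash
cat >> fit.py <<'E'
def fittray(s,lo=.0555,hi=.066,c0=(0.48,-0.021),yaw0=-0.11):
    P=cloud(s).reshape(-1,3); q=P[(s["depth"].ravel()>0)&(P[:,2]>lo)&(P[:,2]<hi)&(np.hypot(P[:,0]-c0[0],P[:,1]-c0[1])<.15)]
    c,si=np.cos(yaw0),np.sin(yaw0); L=(q[:,:2]-c0)@np.array([[c,-si],[si,c]]) # L0 along long
    sel=(abs(L[:,0])<.115)&(abs(L[:,1])<.085)&((abs(L[:,0])>.09)|(abs(L[:,1])>.06)); q=q[sel]
    r=rect(q); print("rim n",len(q),"z",np.median(q[:,2]).round(4),r); return r
E
python3 - <<'E'
from bench import *
from fit import *
fittray(dict(np.load("w1.npz")))
for i,p in enumerate([(0.43,-0.015,0.25),(0.42,-0.045,0.22)]):
    movep(p,[np.pi,0,-0.11])
    s=snapshot("wrist"); cv2.imwrite(f"pics/t{i}.png",s["color"]); np.savez(f"t{i}.npz",**s); fittray(s)
s=snapshot("top"); np.savez("top2.npz",**s); fittray(s)
s=snapshot("scene"); np.savez("scene2.npz",**s); fittray(s)
print(get_time_s(),get_eef_pos())
E
```

```text
rim n 3411 z 0.0607 (array([479.7, -19.9]), array([150.3, 210.9]), 83.61)
rim n 4915 z 0.0607 (array([480.3, -20.1]), array([150.5, 209.8]), 83.61)
rim n 6358 z 0.0608 (array([480.2, -20. ]), array([150.8, 211.3]), 83.74)
rim n 450 z 0.0605 (array([479.9, -22.5]), array([150.2, 209.5]), 83.58)
rim n 558 z 0.059 (array([481.6, -22. ]), array([150.9, 215.2]), 83.87)
18.5083 [ 0.42101546 -0.04500736  0.22029064]
```

View pics/t0.png

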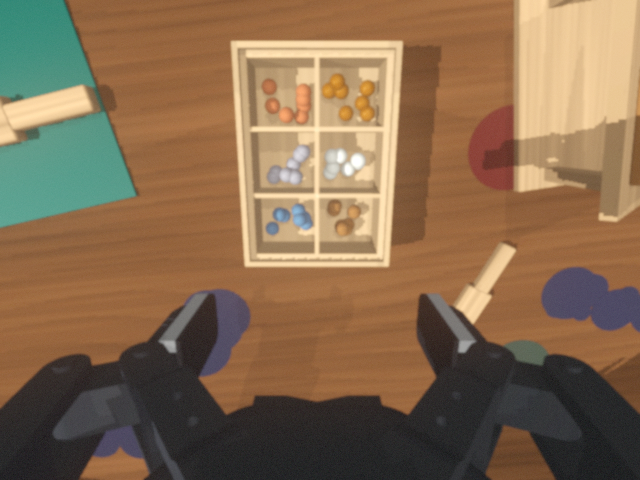

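Tray rim corners are at about (235,42) to (390,265), giving a centre of (0.4802, -0.0200), long axis at -6.35°. The two wrist places and the first view agree within 0.6 mm. Now I grasp the cover.

```bash
python3 - <<'E'
from bench import *
from h import *
M,n,e=tilt(0.045,np.radians(35.0)); C=np.array([0.5362,-0.3271,0.0826])
movep(C+n*0.13,e)
print(move_straight(C+n*0.006,feed=0.1,guard=8), (np.array(get_eef_pos())-C)@M, get_force())
f0=get_force(); grip(0.0); print("w",get_width(),get_force()-np.array(f0))
move_straight(C+n*0.016,feed=0.03); print(get_force())
move_straight(C+n*0.12,feed=0.1); print(get_width(),get_force(),get_moment())
s=snapshot("wrist"); cv2.imwrite("pics/g0.png",s["color"]); np.savez("g0.npz",**s)
s=snapshot("scene"); cv2.imwrite("pics/g0s.png",s["color"])
r=trace("wrist","cover"); [ (np.save(f"m_g0_{k}.npy",x["mask"]),print(x["conf"],x["box"])) for k,x in enumerate(r)]
print(get_time_s(),get_eef_pos(),get_orientation())
E
```

```text
False [ 0.00011348  0.00039914 -0.00683142] [-0.37839715 -0.51018492 -0.06008939]
w 0.012819329312163329 [ 0.98201016 -1.16699817 -0.54701541]
[-5.77547163e-01  3.14388354e-03 -3.22747501e+00]
0.013241776266997277 [-0.00614432  1.21080831 -2.96243963] [-0.97881171 -0.05924782  0.00896089]
0.97 [155.1, 76.3, 480.5, 400.8]
0.44 [625.0, 440.0, 639.5, 451.9]
23.8167 [ 0.53925726 -0.3952498   0.18049333] [-2.52966025e+00  5.84872437e-04  4.53650288e-02]
```

View pics/g0.png

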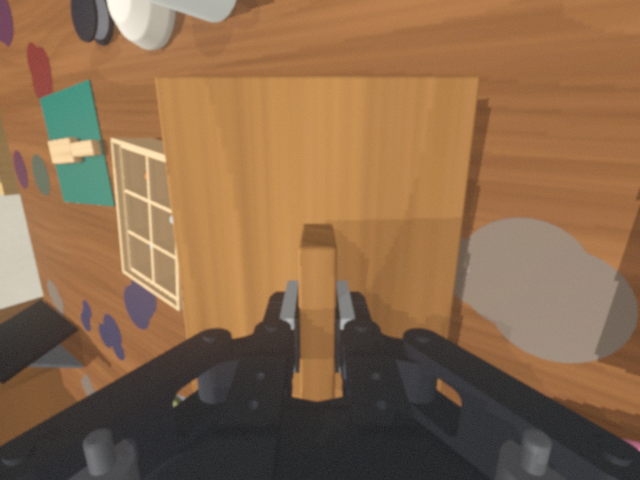

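View pics/g0s.png

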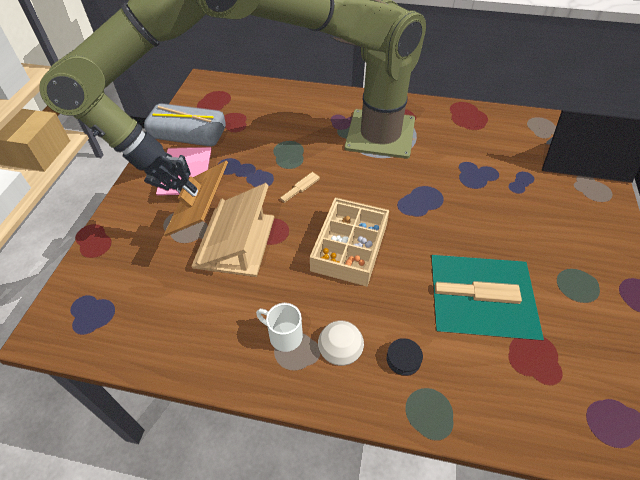

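The cover is held: the plate spans (157,77) to (478,77) in the wrist view and the strip at (318,300) is between the pads. The scene view shows it clear of the stand. Next I level it, move above the tray and measure its pose in the hand.

```bash
cat >> fit.py <<'E'
def inhand(s,mask,tcp,ori):
    M=R.from_euler('xyz',ori).as_matrix(); q=(cloud(s)-np.array(tcp))@M  # tool frame
    m=mask&(s["depth"]>0); m=cv2.erode(m.astype(np.uint8),np.ones((3,3)))>0
    p=q[m]; p=p[(abs(p[:,2]-.006)<.02)&(p[:,0]>.045)]
    c=p.mean(0); 
    for th in (.01,.004,.003):
        w=p[abs((p-c)@np.linalg.svd(p-c,full_matrices=False)[2][2])<th]; p=w; c=w.mean(0)
    n=np.linalg.svd(p-c,full_matrices=False)[2][2]; n*=np.sign(n[2])
    m0=mask&(s["depth"]>0); p=q[m0]; p=p[(abs((p-c)@n)<.004)&(p[:,0]>.03)]
    # far edge & side edges
    yb=np.arange(-.05,.0501,.01); fe=[np.percentile(p[abs(p[:,1]-y)<.004][:,0],99.5) for y in yb]
    xb=np.arange(.04,.086,.005)
    L=[np.percentile(p[abs(p[:,0]-x)<.003][:,1],.5) for x in xb]; H=[np.percentile(p[abs(p[:,0]-x)<.003][:,1],99.5) for x in xb]
    print("n in tool",n.round(4),"h at TCP axis",(c@n/n[2]).round(4),"far edge",np.median(fe).round(4),"slope",np.polyfit(yb,fe,1)[0].round(4),
      "y-,y+",np.median(L).round(4),np.median(H).round(4),"mid",((np.median(L)+np.median(H))/2).round(4),"slope",np.polyfit(xb,(np.array(L)+H)/2,1)[0].round(4))
E
python3 - <<'E'
from bench import *
from fit import *
T=np.array([0.4802,-0.0200]); o=[np.pi,0,-0.111]
inhand(dict(np.load("g0.npz")),np.load("m_g0_0.npy"),get_eef_pos(),get_orientation())
p=np.array(get_eef_pos()); move_straight([p[0],p[1],0.28],feed=0.15)
movep([*T,0.22],o)
hold(.2); s=snapshot("wrist"); cv2.imwrite("pics/l0.png",s["color"]); np.savez("l0.npz",**s)
x=trace("wrist","cover")[0]; np.save("m_l0.npy",x["mask"]); print(x["conf"],x["box"])
inhand(s,x["mask"],get_eef_pos(),get_orientation())
print(get_time_s(),get_eef_pos(),get_orientation(),get_width(),get_force())
E
```

```text
n in tool [-7.e-04 -6.e-04  1.e+00] h at TCP axis 0.0064 far edge 0.0951 slope -0.0005 y-,y+ -0.0655 0.0638 mid -0.0009 slope 0.0
0.97 [154.3, 77.1, 480.0, 403.1]
n in tool [-2.e-04  2.e-04  1.e+00] h at TCP axis 0.0057 far edge 0.0953 slope 0.0022 y-,y+ -0.0649 0.0644 mid -0.0002 slope 0.0029
26.3917 [ 0.48055471 -0.02068895  0.21993554] [ 3.14140393e+00 -2.01161507e-04 -1.12186265e-01] 0.013119361930088834 [-0.03684852  0.48994468 -2.97608043]
```

View pics/l0.png

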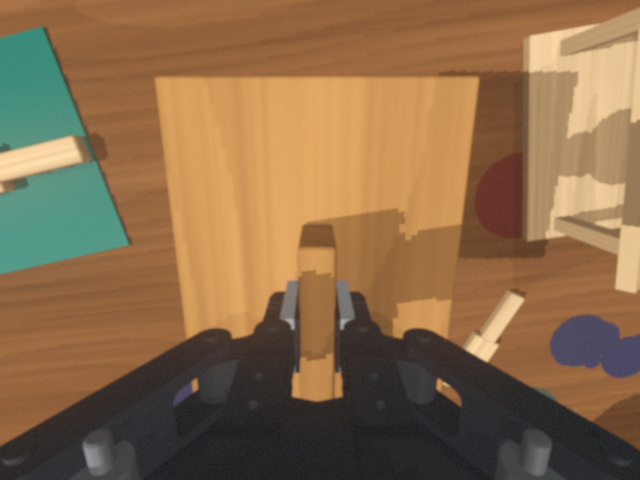

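The cover is level and centred on the tool to within 1 mm; its plate edges are at (157,77) and (478,77). Next I lower it under guard.

```bash
python3 - <<'E'
from bench import *
from h import *
T=[0.4802,-0.0200]; o=[np.pi,0,-0.111]
move_straight([*T,0.095],o,feed=0.1); hold(.2); print(get_eef_pos(),get_orientation())
g=move_straight([*T,0.062],o,feed=0.025,guard=4); print(g,get_eef_pos(),get_force(),get_moment(),get_time_s())
E
```

```text
[ 0.48044221 -0.01994887  0.09536402] [-3.14154660e+00 -7.80094249e-04 -1.10862131e-01]
True [ 0.48009039 -0.01999986  0.06666182] [-1.10303349 -0.21841948  5.22080629] [ 0.04654655  0.06557721 -0.0019759 ] 29.025
```

```bash
python3 - <<'E'
from bench import *
from fit import *
T=[0.4802,-0.0200]; o=[np.pi,0,-0.111]
grip(0.045); hold(.1); print(get_force(),get_width())
move_straight([*T,0.13],o,feed=0.12)
grip(0.0); 
M=R.from_euler('xyz',o).as_matrix()
move_straight([*T,0.105],o,feed=0.1); hold(.1); f0=np.array(get_force())
g=move_straight([*T,0.085],o,feed=0.02,guard=14); print(g,get_eef_pos(),get_force()-f0)
hold(.5); print(get_force()-f0,get_eef_pos())
move_straight([*T,0.15],o,feed=0.1)
b=[T[0]-.06,T[1]+.0066,0.26]; move_straight(b,o,feed=0.2); hold(.2)
s=snapshot("wrist"); cv2.imwrite("pics/f0.png",s["color"]); np.savez("f0.npz",**s)
x=trace("wrist","cover")[0]; np.save("m_f0.npy",x["mask"]); print(x["conf"],x["box"])
fittray(s)
Mt=np.eye(3); Mt[:,0]=[np.cos(-.111),np.sin(-.111),0]
fitcover(s,x["mask"],Mt,np.array([0,0,1.]))
s=snapshot("scene"); cv2.imwrite("pics/f0s.png",s["color"])
print(get_time_s())
E
```

```text
[-0.05068158 -0.32445406  0.08482127] 0.04473856378244565
True [ 0.48032799 -0.019994    0.09608948] [-0.38515945 -1.34421122  9.026449  ]
[-0.72987109 -0.80130432  8.06921781] [ 0.4802728  -0.02000245  0.09607427]
0.78 [242.3, 41.8, 390.4, 244.7]
rim n 8715 z 0.0608 (array([480.1, -20.1]), array([150.6, 210.7]), 83.7)
tilt 0.028247709006950346 n [ 0. -0.  1.] plate (array([-8.1, -0.2]), array([132.4, 190.8]), 89.98) striptop h 0.035943349970209426 (array([-8.4, -0.2]), array([68.8, 13.7]), 0.42) 1304
 plate ctr(top face) [ 0.48   -0.0193  0.0609]  strip foot [ 0.4797 -0.0193  0.0609]
34.1167
```

View pics/f0.png

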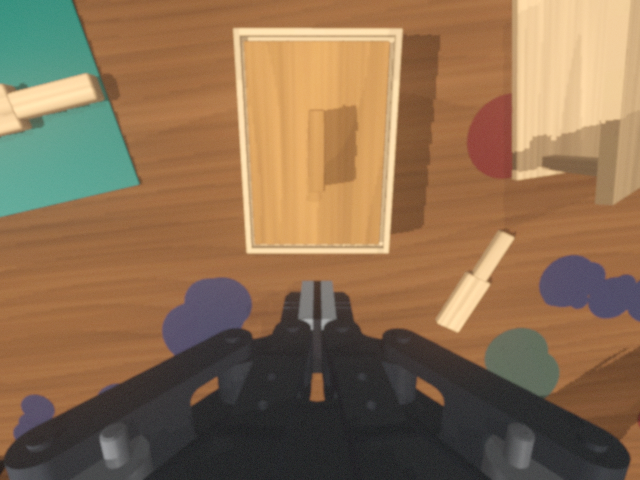

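View pics/f0s.png

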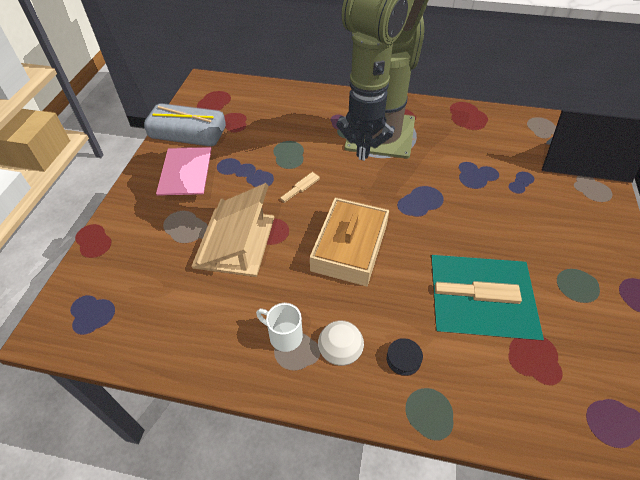

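The cover sits flush between the walls, (243,38) to (390,245), 0.7 mm off centre and tilted 0.03°. The press measured only about 8 N plus the weight, so I repeat it harder for margin.

```bash
python3 - <<'E'
from bench import *
from fit import *
T=[0.4802,-0.0195]; o=[np.pi,0,-0.111]
move_straight([*T,0.15],o,feed=0.2); move_straight([*T,0.105],o,feed=0.1); hold(.1); f0=np.array(get_force())
g=move_straight([*T,0.085],o,feed=0.02,guard=25); print(g,get_eef_pos(),get_force()-f0)
hold(.5); print((np.array(get_force())-f0))
move_straight([*T,0.15],o,feed=0.1)
move_straight([T[0]-.06,T[1]+.0066,0.26],o,feed=0.2); hold(.3)
s=snapshot("wrist"); cv2.imwrite("pics/f1.png",s["color"])
x=trace("wrist","cover")[0]; print(x["conf"],x["box"])
fittray(s)
Mt=np.eye(3); Mt[:,0]=[np.cos(-.111),np.sin(-.111),0]
fitcover(s,x["mask"],Mt,np.array([0,0,1.]))
s=snapshot("top"); P=cloud(s)
for t in ["paddle","mat","spool","mug","dome"]:
    r=trace("top",t); 
    for x in r[:2]:
        m=cv2.erode((x["mask"]&(s["depth"]>0)).astype(np.uint8),np.ones((3,3)))>0; print(t,round(x["conf"],2),rect(P[m]),np.median(P[m][:,2]).round(4))
print(get_time_s(),get_force())
E
```

```text
True [ 0.48028001 -0.01952382  0.09608682] [-0.63883255 -0.29881152  6.69011962]
[-1.18974372  0.16532973  5.89073038]
0.86 [244.9, 42.4, 390.1, 249.2]
rim n 8609 z 0.0608 (array([480., -20.]), array([150.4, 211. ]), 83.55)
tilt 0.03829873120823357 n [-0.    -0.001  1.   ] plate (array([-7.9, -0.1]), array([132.3, 190.6]), 89.94) striptop h 0.03595480584051661 (array([-8.4,  0.1]), array([68.9, 13.6]), 0.02) 1304
 plate ctr(top face) [ 0.4801 -0.0192  0.0609]  strip foot [ 0.4797 -0.019   0.0609]
paddle 0.84 (array([557.5, 301.5]), array([ 41.4, 192.8]), 6.63) 0.0195
paddle 0.76 (array([ 296.6, -202.4]), array([ 25.9, 131.2]), 58.8) 0.0124
mat 0.92 (array([559.5, 319.3]), array([218.4, 240. ]), 6.95) 0.0036
spool 0.65 (array([760.7, 144.2]), array([72., 67.]), 42.86) 0.0264
mug 0.82 (array([ 765.3, -133.4]), array([74.6, 96.6]), 13.62) 0.029
mug 0.61 (array([557.9, 300.2]), array([ 43.5, 196.9]), 7.04) 0.0194
dome 0.88 (array([754.9,   2.5]), array([90.3, 90.2]), 51.28) 0.0412
38.8417 [ 0.44441703 -1.19796091 -0.48271815]
```

View pics/f1.png

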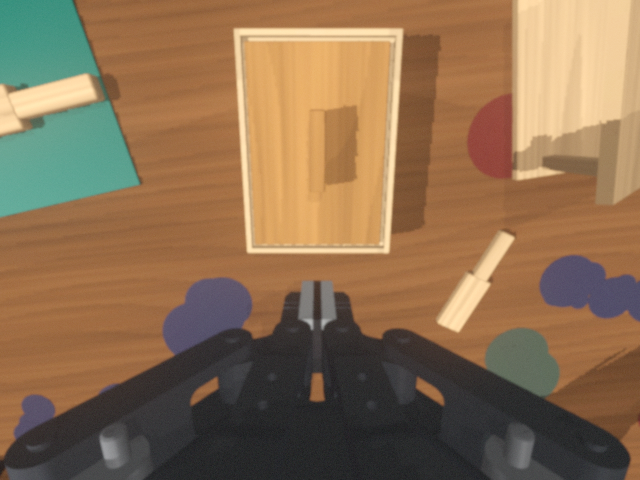

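The guard trips on the contact spike and leaves only 6 to 8 N steady. One more press in small steps, watching the reading, will get a clearly firm force.

```bash
python3 - <<'E'
from bench import *
from fit import *
T=[0.4802,-0.0195]; o=[np.pi,0,-0.111]
move_straight([*T,0.15],o,feed=0.2); move_straight([*T,0.1],o,feed=0.1); hold(.2); f0=np.array(get_force())
for z in np.arange(0.0965,0.0915,-0.0005):
    move_straight([*T,z],o,feed=0.01); hold(.1); f=(np.array(get_force())-f0)[2]; print(round(z,4),f.round(2))
    if f>15: break
hold(.5); print(get_force()-f0)
move_straight([*T,0.15],o,feed=0.1)
move_straight([T[0]-.06,T[1]+.0066,0.26],o,feed=0.2); hold(.3)
s=snapshot("wrist"); cv2.imwrite("pics/f2.png",s["color"])
x=trace("wrist","cover")[0]; print(x["conf"]); fittray(s)
Mt=np.eye(3); Mt[:,0]=[np.cos(-.111),np.sin(-.111),0]
fitcover(s,x["mask"],Mt,np.array([0,0,1.])); print(get_time_s())
E
```

```text
0.0965 0.08
0.096 2.81
0.0955 8.89
0.095 14.28
0.0945 19.33
[-3.41422293  0.54692874 20.31421854]
0.61
rim n 8612 z 0.0608 (array([480. , -19.9]), array([150.7, 210.7]), 83.6)
tilt 0.033192571207002024 n [ 0.    -0.001  1.   ] plate (array([-8.1,  0.1]), array([132.3, 190.8]), 89.99) striptop h 0.03592047053804894 (array([-8.5,  0.4]), array([69. , 13.6]), 0.26) 1303
 plate ctr(top face) [ 0.4801 -0.0192  0.0609]  strip foot [ 0.4797 -0.0188  0.0609]
44.85
```

```bash
python3 -c "
from bench import *
print(get_eef_pos(),get_force()); job_done()"
```

```text
[ 0.42015962 -0.01303057  0.25963557] [-0.12712117  0.36902119  0.85088266]
the job is handed in; nothing more can be done
```

View pics/f2.png

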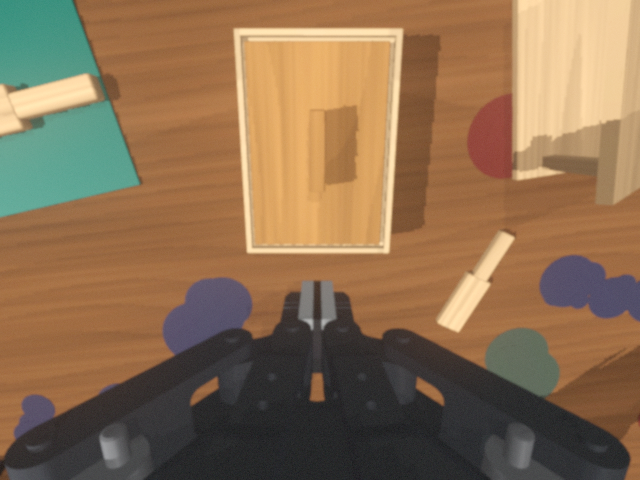

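The paddle is flat on the mat and the cover is seated in the tray, pressed down and released. I handed the job in at about 45 s. The hand-in gave no verdict, so these are my own last checks:

- **Cover:** in the final picture it sits between the walls at (243,38) to (390,248), within 1 mm of the tray's centre. It is tilted about 0.03°, and its top face measures level with the rim (both about 60.9 mm).
- **Pressing:** the first two presses stopped early because the contact spike tripped the force guard, leaving only about 8 N and 6 N on the strip. I pressed a third time in small steps and held about 20 N for half a second.
- **Paddle:** its top is about 19.5 mm above the bench and its centre of mass is within about 5 mm of the mat's centre.
- **Bystanders:** the spool, mug and dome measured within about 3 mm of where they started, last checked before the third press. I did not touch the look-alikes.
- **Disagreement:** the scene and top cameras differed from the wrist camera by about 2–3 mm on the tray. I used the wrist values, which agreed with each other within 0.6 mm.

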